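Hang the lead-frame carrier on the bonder's side-opening hook

TASK

Lift the blue-tabbed lead-frame carrier out of its stand and hang it on the twin hook: bring its hang bar in sideways under the yellow upper jaws, move it along the passage to the throat, then lower it in so that it hangs upright, fully seated and let go. Be gentle with the hook: feel for the throat, never push the carrier against it with more than 16 N and do not let it drop in. Leave the orange carrier and everything else on the bench alone.

Things in the scene. Friction and masses are not known exactly. Their poses are not given: they have to be found in the camera images.
- blue_carrier_bar (a point): Middle of the steel hang bar (10 mm thick, along x, 122 mm end to end) of the blue-tabbed carrier, half-way up: an upright aluminium frame with copper panel, 68 mm wide (x), 10 mm thick (y), underside 78 mm below this point, z up. 0.2 to 0.4 kg, heaviest below the bar, so it hangs upright. Starts in one of the two stands.
- blue_carrier_tab (a point): Gripping point on the blue plastic tab, 55 mm above the bar's middle. The tab is 30 mm wide (x), 12 mm thick (y) and rises from 7 to 68 mm above the bar. Pinch it here across its thickness (along y) from above, so that the fingers stay above the hook.
- hook: The hook's grey stand, fixed. Origin on the bench, z up, x along the bar of a hung carrier, y the way in: mouth towards -y, post on the +y side. Two equal steel jaw plates, 8 mm thick, at x = -48 and +48 mm: the carrier goes between them (88 mm clear), one bar end in each. Nothing rises above 202 mm. The jaws sit clamped, rigid, on a fine adjustment along y that is NOT in this pose (see hook_throat).
- hook_throat (a point): NOMINAL middle of the seated bar, 170 mm above the hook's origin. Really the jaws with throat and lips are shifted along y by an unreported -24 to +24 mm: find the throat by feel or sight. The throat is 13 mm wide, goes straight down from the ledge to a brass shallow V seat; the bar drops 14 mm in it. Its far wall is rigid and rises to the upper jaw: a bar against it is 1.5 mm past the throat's middle.
- hook_mouth (a point): NOMINAL mouth, 60 mm before hook_throat along y and 188 mm above the bench, mid-height of the level passage that leads in +y to the throat (shifted with it). Ledge 179 mm above the bench, underside of the yellow upper jaw 197 mm, its top 202 mm. Lower lip 60 mm, upper lip 56 mm before the throat's middle. A bar lying on the ledge has its middle at 184 mm. The jaw covers the throat: no way in from above.
- stand_a: A grey slotted carrier stand on a black foot 110 x 70 mm, fixed; origin at the centre of its underside, z up. The carrier stands in its slot (along x, 13 mm wide) on a floor 10 mm above the bench; slot walls rise to 45 mm: lift 40 mm to clear. One stand holds the blue-tabbed carrier, the other the orange one.
- stand_b: The other carrier stand, the same shape.
- orange_carrier_bar (a point): Middle of the hang bar of the orange-tabbed carrier, otherwise the same as the blue one; to be left alone in its stand.
- solvent: white round solvent bottle with red cap, 48 mm diameter, 120 mm tall; origin at the centre of its underside; a bystander, leave it alone
- spool: small brass wire spool, 52 mm diameter, 26 mm tall; origin at the centre of its underside; a bystander, leave it alone
- dish: shallow clear glass dish, 80 mm across, 18 mm tall; origin at the centre of its underside; a bystander, leave it alone
- driver: screwdriver with green handle, 150 mm long, lying along its x; a bystander, leave it alone
- parts_tray: flat blue divided parts tray, 100 x 130 x 25 mm; origin at the centre of its underside; a bystander, leave it alone

How it is judged:
By the outcome, as a careful person would: the job done as asked, in the order asked, and still so for the second after the job is handed in, with the robot touching nothing.
It also fails if it takes over 66 s, if anything falls off the work surface, if the arm or the gripper's body presses on something with over 40 N, if the wrist force passes 120 N, or if a joint passes its speed limit or range.

ROBOT

A 6-joint arm with a two-finger parallel gripper is mounted at the origin on the work surface. World frame = base frame: x ahead of the robot, y to its left, z up, the work surface at z = 0. Lengths are in m, angles in rad, forces in N, time in s.
With the tool pointing down it reaches from about 0.35 to 1 m from the base axis. Payload 7.1 kg.
Tool frame: the origin (TCP) lies between the finger pads; the fingertips stand 22 mm ahead of it and the grasp point (between the pads) lies 3 mm ahead of it; x points along the fingers, y is the direction in which the jaws open and shut, and the axes are right-handed (so a half turn about x gives the same grasp; the last joint's range is limited). The gripper opens to 85 mm and grips with 20 to 120 N. Pads are 22 mm wide; open, the fingers measure 114 mm over their backs; the gripper's body (76 mm by 85 mm) begins 54 mm behind the grasp point. The pads swing forward as they close: fully open they stand 13 mm farther back than shut.
Start: joints at [1.116, 0.423, 1.63, -0, 1.089, -0.019], TCP at [0.264, 0.567, 0.253] pointing down, gripper open.
Joint ranges: [-3, 3], [-0.9, 2.11], [0.09, 2.58], [-1.31, 4.45], [0.11, 2.69], [-2.54, 2.54]. Speed limits (rad/s): [2.39, 2.39, 3.01, 3.14, 3.14, 3.14].

INTERFACE

Orientations are given as a rotation vector (axis times angle).
In Python, from rig import manip gives the robot as it stands. The module is installed in compiled form; this text tells all that it offers. Calls block until the motion is done:
- manip.move_to(position, orientation): joint-space move of the TCP to a pose.
- manip.servo_line(position, orientation=None, rate=0.15): straight line of the TCP; orientation=None keeps the orientation; rate is the mean speed in m/s.
- manip.set_joints(angles): joint-space move.
- manip.command_gripper(opening, f_grip=None): finger opening in m; f_grip is the grip in N (None keeps the last); returns when the fingers have stopped.
- manip.hold(seconds).
- manip.solve_ik(position, orientation): joint angles nearest the present ones, or None.
- manip.camera(name): name is "scene" or "top"; returns a dict with "image" (384x512x3 uint8, red, green, blue), "fx", "fy", "cx", "cy" (pixels), "k1" (the pictures are not rectified: a ray, as slopes to the right and down, at radius r is drawn at 1 + k1 r^2 times it, then the intrinsics apply), "cam_to_world" (4x4, takes a point from camera to world coordinates). Camera axes: x right, y down, z forward; pixel columns grow to the right and rows downward; lengths in m; the calibration is good to about 2 mm. A picture is of the moment at which its call begins. There is no depth.
A pose or a line that the arm cannot do raises manip.IKError and nothing moves.
- manip.sign_off(): hands the job in, once; it reports no verdict.
Readings, each from a call of its own:
- manip.get_time(): time.
- manip.get_joint_positions(): joint angles.
- manip.get_joint_vel(): joint speeds.
- manip.get_tau(): joint torques, N m.
- manip.get_position(): TCP position.
- manip.get_ee_rot(): TCP orientation.
- manip.get_contact_force(): force on the tool from outside, world axes, zero at the start.
- manip.get_torque(): the same for the moment, N m.
- manip.get_width(): finger opening in m.
Only numpy, scipy, OpenCV 4.12 (cv2) and the standard library are available. Lean on these libraries where they do the work, as an engineer would, in place of code of your own. Each camera call takes 0.05 s, during which the arm holds its last target.

## Working session

There is one attempt and no reset: what is moved stays moved. The work goes in short steps, each a Python script; the robot and the scene stay as the last script left them, time stands still between calls to the robot, and variables do not carry over. Pictures are saved under pics/ and viewed, and the job is handed in when it is done.

```bash
mkdir -p pics; ls; python3 - <<'E'
from rig import manip
import cv2,numpy as np,pickle
print(manip.get_time(),manip.get_position(),manip.get_ee_rot(),manip.get_width())
d={}
for n in("scene","top"):
    c=manip.camera(n);d[n]=c
    cv2.imwrite(f"pics/{n}0.png",cv2.resize(c["image"][:,:,::-1],(768,576),interpolation=cv2.INTER_CUBIC))
    print(n,c["fx"],c["fy"],c["cx"],c["cy"],c["k1"],np.round(c["cam_to_world"],3).tolist())
pickle.dump(d,open("c0.pkl","wb"))
E
```

```text
pics
0.0 [0.26358252 0.56610888 0.25252929] [ 0.34061338  1.54401779 -0.34302903] 0.08554090702871149
scene 382.8666350826626 382.8666350826626 255.65919841678027 186.2339383445582 -0.08507631975268204 [[-0.454, 0.489, -0.745, 1.345], [0.891, 0.242, -0.384, 0.358], [-0.008, -0.838, -0.545, 0.735], [0.0, 0.0, 0.0, 1.0]]
top 424.8572963072858 424.8572963072858 254.01374494253233 188.48925953188484 0.019828140420691375 [[-0.007, -0.997, 0.078, 0.462], [-0.999, 0.004, -0.034, -0.034], [0.034, -0.078, -0.996, 1.268], [0.0, 0.0, 0.0, 1.0]]
```

View pics/scene0.png

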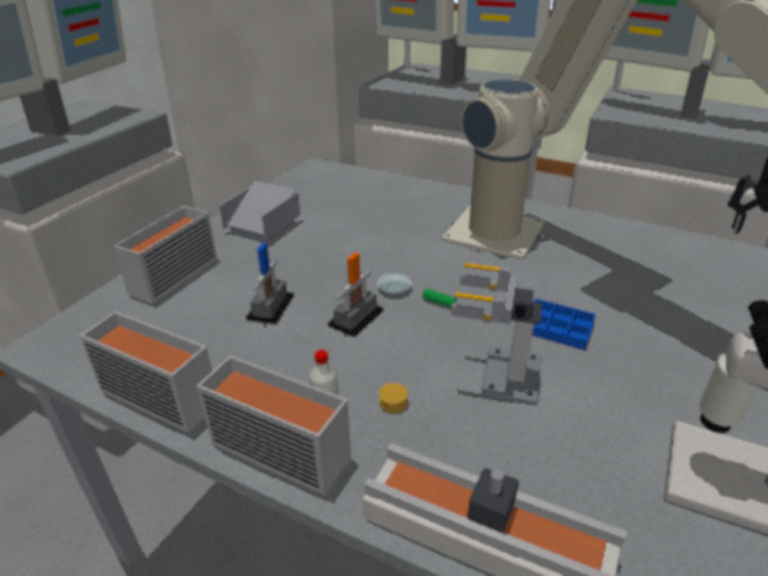

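View pics/top0.png

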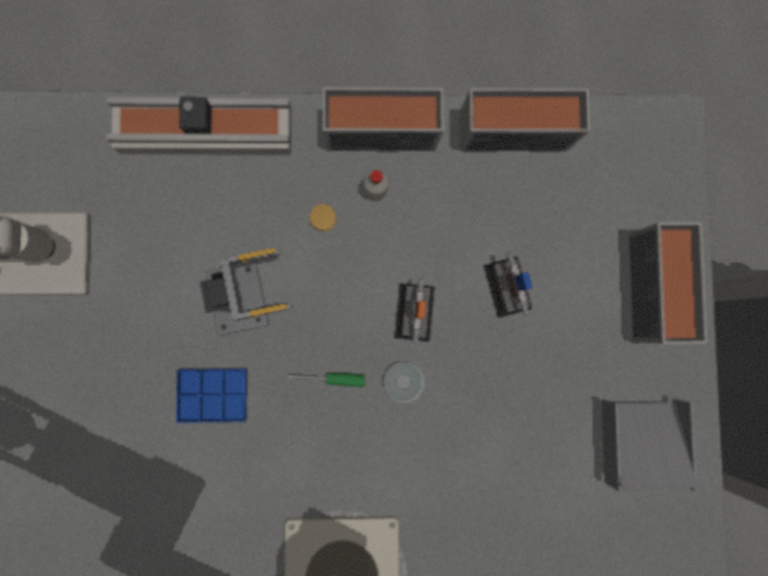

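```bash
cat > h.py <<'E'
import numpy as np,cv2,pickle
from scipy.spatial.transform import Rotation as R
def ray(c,u,v):
    K=np.array([[c["fx"],0,c["cx"]],[0,c["fy"],c["cy"]],[0,0,1]],float)
    p=cv2.undistortPoints(np.array([[[u,v]]],float),K,np.array([c["k1"],0,0,0,0.]))[0,0]
    T=np.array(c["cam_to_world"]);d=T[:3,:3]@np.array([p[0],p[1],1.]);return T[:3,3],d/np.linalg.norm(d)
def onz(c,u,v,z):
    o,d=ray(c,u,v);return o+d*(z-o[2])/d[2]
def tri(c1,p1,c2,p2):
    o1,d1=ray(c1,*p1);o2,d2=ray(c2,*p2)
    s=np.linalg.lstsq(np.c_[d1,-d2],o2-o1,rcond=None)[0]
    a=o1+s[0]*d1;b=o2+s[1]*d2;return (a+b)/2,np.linalg.norm(a-b)
def proj(c,P):
    T=np.linalg.inv(np.array(c["cam_to_world"]));q=T[:3,:3]@np.array(P)+T[:3,3];x,y=q[0]/q[2],q[1]/q[2]
    s=1+c["k1"]*(x*x+y*y);return np.array([c["fx"]*x*s+c["cx"],c["fy"]*y*s+c["cy"]])
def crop(c,u0,v0,u1,v1,fn,k=8):
    im=c["image"][v0:v1,u0:u1,::-1];cv2.imwrite(fn,cv2.resize(im,None,fx=k,fy=k,interpolation=cv2.INTER_CUBIC))
E
python3 - <<'E'
from h import *
d=pickle.load(open("c0.pkl","rb"))
crop(d["top"],315,160,365,220,"pics/tb.png",10)
crop(d["top"],128,155,208,230,"pics/th.png",8)
crop(d["scene"],155,155,210,220,"pics/sb.png",9)
crop(d["scene"],290,165,370,275,"pics/sh.png",5)
for n in d:
    im=d[n]["image"].astype(int);r,g,b=im[...,0],im[...,1],im[...,2]
    for nm,m in(("blue",(b>110)&(b-r>60)),("orange",(r>140)&(r-b>90)),("yel",(r>150)&(g>105)&(b<80))):
        k,l,s,ce=cv2.connectedComponentsWithStats(m.astype(np.uint8))
        print(n,nm,[(s[i].tolist(),ce[i].round(1).tolist()) for i in range(1,k) if 12<s[i,4]<900])
E
```

```text
scene blue [([172, 162, 6, 9, 26], [173.9, 165.1]), ([356, 199, 41, 29, 605], [376.5, 214.5])]
scene orange [([89, 146, 37, 21, 118], [106.7, 156.4]), ([232, 168, 7, 6, 21], [235.0, 170.7]), ([310, 176, 23, 4, 45], [321.1, 177.5]), ([304, 195, 25, 6, 57], [315.8, 197.5]), ([68, 218, 59, 29, 731], [97.0, 232.1]), ([210, 233, 8, 6, 37], [213.4, 235.7]), ([253, 256, 18, 13, 191], [261.8, 262.0]), ([258, 309, 56, 35, 886], [286.6, 325.4])]
scene yel [([309, 176, 24, 4, 40], [321.2, 177.4]), ([304, 195, 25, 5, 52], [315.7, 197.2]), ([253, 256, 19, 13, 191], [261.9, 261.8])]
top blue [([349, 182, 5, 10, 31], [351.1, 186.6]), ([120, 247, 14, 32, 362], [126.5, 263.1]), ([135, 247, 13, 32, 370], [141.4, 262.9]), ([150, 246, 13, 33, 381], [156.0, 262.5])]
top orange [([160, 166, 22, 6, 31], [170.2, 168.9]), ([279, 201, 4, 10, 27], [280.9, 205.7]), ([168, 204, 22, 6, 37], [177.7, 206.3])]
top yel [([160, 166, 22, 6, 25], [170.8, 168.7]), ([167, 204, 23, 6, 36], [178.3, 206.3])]
```

View pics/tb.png

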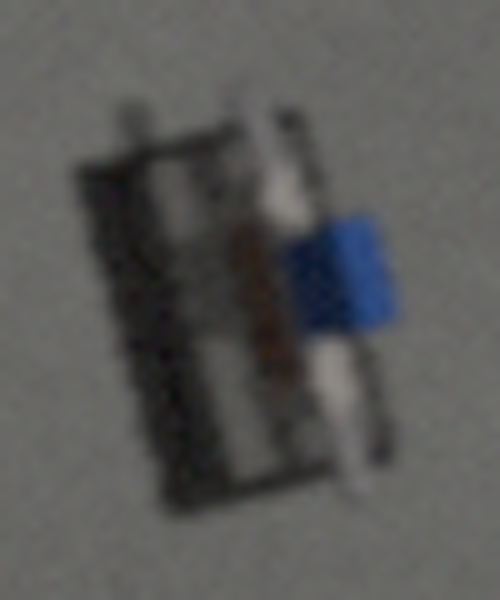

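View pics/th.png

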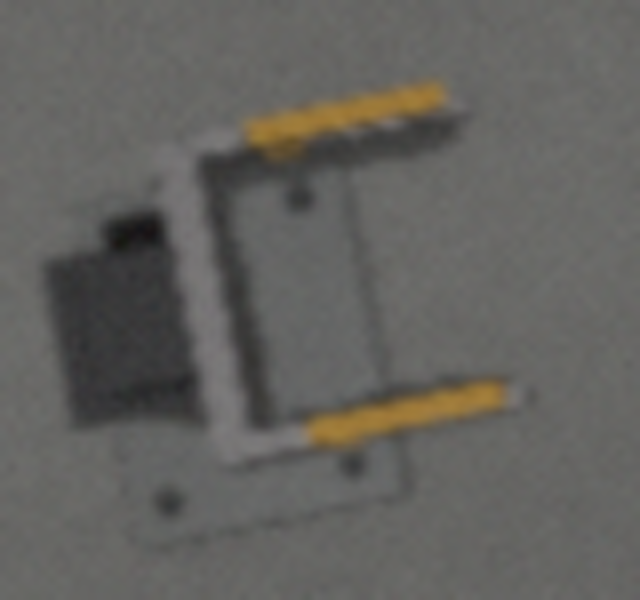

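View pics/sb.png

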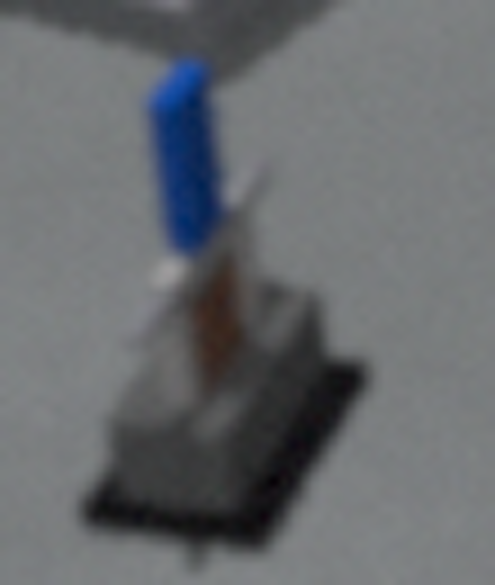

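View pics/sh.png

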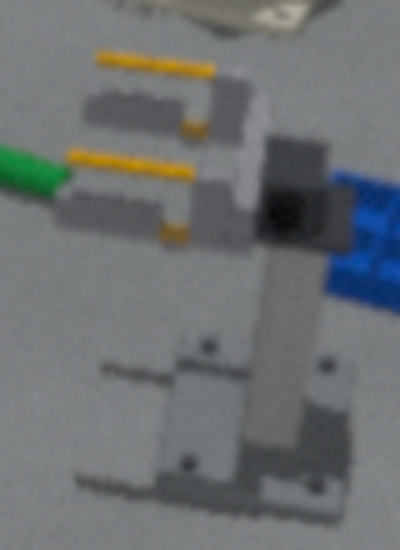

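```bash
python3 - <<'E'
from h import *
d=pickle.load(open("c0.pkl","rb"));t=d["top"];s=d["scene"]
f=lambda x,y,k,u,v:((x+.5)/k-.5+u,(y+.5)/k-.5+v)
# tab
im=t["image"].astype(int)
tab=onz(t,351.1,186.7,.156);print("tab top",tab)
cs=[onz(t,*f(x,y,10,315,160),.156) for x,y in((330,222),(375,212),(398,320),(352,332))]
print("tab size",[np.linalg.norm(cs[i]-cs[(i+1)%4]).round(4) for i in range(4)]);ax=(cs[0]+cs[1]-cs[2]-cs[3]);print("tab yaw",np.degrees(np.arctan2(ax[1],ax[0])))
b=[onz(t,*f(x,y,10,315,160),.093) for x,y in((258,112),(354,490))]
print("bar",np.linalg.norm(b[0]-b[1]),sum(b)/2,np.degrees(np.arctan2(*(b[0]-b[1])[[1,0]])))
# tab side scene: top front centre
print("tri tab",tri(t,(351.1,186.7),s,f(180,82,9,155,155)))
# stand foot corners z~0
ft=[onz(t,*f(x,y,10,315,160),.004) for x,y in((78,170),(172,515),(392,460))]
print("foot",[np.linalg.norm(ft[i]-ft[i+1]).round(3) for i in range(2)],(ft[0]+ft[2])/2,np.degrees(np.arctan2(*(ft[0]-ft[1])[[1,0]])))
# jaws
w=(im[...,0]-im[...,2]).astype(np.float32)
lips=[]
for (u0,v0,u1,v1) in((157,163,186,173),(163,200,194,211)):
    sub=w[v0:v1,u0:u1];m=sub>60
    ys,xs=np.nonzero(m);P=np.c_[xs+u0,ys+v0].astype(np.float32)
    vx,vy,x0,y0=cv2.fitLine(P,cv2.DIST_HUBER,0,.01,.01).ravel()
    if vx<0:vx,vy=-vx,-vy
    L=np.arange(-22,22,.1)
    pr=np.mean([cv2.remap(w,(x0+L*vx-o*vy).astype(np.float32)[None],(y0+L*vy+o*vx).astype(np.float32)[None],cv2.INTER_LINEAR)[0] for o in(-.7,0,.7)],0)
    base=np.median(pr[:30]);hi=np.median(pr[abs(L)<6]);
    idx=np.nonzero(pr>(base+hi)/2)[0];idx=idx[abs(L[idx])<16]
    a,bb=[np.array([x0+L[i]*vx,y0+L[i]*vy]) for i in(idx[0],idx[-1])]
    A,B=onz(t,*a,.202),onz(t,*bb,.202);lips.append((A,B));print("jaw",a,bb,A,B,np.linalg.norm(A-B),np.degrees(np.arctan2(*(A-B)[[1,0]])))
print("sep",np.linalg.norm(lips[0][1]-lips[1][1]),np.linalg.norm(lips[0][0]-lips[1][0]))
yd=sum(A-B for A,B in lips);yd/=np.linalg.norm(yd);print("y dir",yd,"yaw",np.degrees(np.arctan2(yd[1],yd[0]))-90)
mid=(lips[0][1]+lips[1][1])/2;thr=mid+yd*.056;print("throat",thr)
for z in (.163,.165,.17):
  print("brass scene",z,[onz(s,*f(x,y,5,290,165),z) for x,y in((195,130),(174,235))])
E
```

```text
tab top [ 0.55331336 -0.32880508  0.156     ]
tab size [np.float64(0.0123), np.float64(0.0292), np.float64(0.0127), np.float64(0.0296)]
tab yaw 10.327413156815396
bar 0.10872084387472561 [ 0.55044964 -0.32854156  0.093     ] 13.00236715765566
tri tab (array([ 0.55335836, -0.32867553,  0.15755199]), np.float64(0.0006382627323129208))
foot [np.float64(0.107), np.float64(0.069)] [ 0.55290053 -0.32927976  0.004     ] 14.182842205966427
jaw [158.53982545 171.40543229] [182.77297455 166.13338336] [0.58984081 0.16857574 0.202     ] [0.60302685 0.10836905 0.202     ] 0.06163373803597666 102.35346378115652
jaw [166.16908479 208.78172472] [190.40350366 203.51551393] [0.49620097 0.14873858 0.202     ] [0.5089834  0.08883327 0.202     ] 0.061253870781977734 102.04498150094149
sep 0.09605111814085206 0.09571798093093233
y dir [-0.21131967  0.977417    0.        ] yaw 12.199699428745049
throat [0.54417122 0.15333651 0.202     ]
brass scene 0.163 [array([0.49583402, 0.14118627, 0.163     ]), array([0.59102467, 0.16106001, 0.163     ])]
brass scene 0.165 [array([0.49880307, 0.14194359, 0.165     ]), array([0.59366102, 0.16174787, 0.165     ])]
brass scene 0.17 [array([0.50622569, 0.14383688, 0.17      ]), array([0.60025192, 0.16346752, 0.17      ])]
```

```bash
cat >> h.py <<'E'
def ori(yaw,flip=1):
    x=np.array([0,0,-1.]);y=flip*np.array([-np.sin(yaw),np.cos(yaw),0]);return R.from_matrix(np.c_[x,y,np.cross(x,y)]).as_rotvec()
E
python3 - <<'E'
from rig import manip
from h import *
print(R.from_rotvec(manip.get_ee_rot()).as_matrix().round(2))
for fl in(1,-1):
    for y,p in((13.3,(.553,-.329,.3)),(13.3,(.553,-.329,.148)),(12,(.565,.055,.34)),(12,(.544,.153,.228))):
        q=manip.solve_ik(p,ori(np.radians(y),fl));print(fl,None if q is None else np.round(q,2))
print(manip.get_contact_force())
d=pickle.load(open("c0.pkl","rb"));t=d["top"]
print("dist orange",onz(t,280.9,205.7,.156))
E
```

```text
[[-0.    0.42  0.91]
 [-0.    0.91 -0.42]
 [-1.   -0.   -0.  ]]
1 [-0.56  0.4   1.55 -0.    1.19 -2.36]
1 [-0.56  0.58  1.65 -0.    0.91 -2.36]
1 [ 0.08  0.25  1.67 -0.    1.22 -1.7 ]
1 [ 0.25  0.37  1.78  0.    0.99 -1.53]
-1 [-0.56  0.4   1.55  0.    1.19  0.78]
-1 [-0.56  0.58  1.65  0.    0.91  0.78]
-1 [0.08 0.25 1.67 0.   1.22 1.44]
-1 [0.25 0.37 1.78 0.   0.99 1.61]
[ 0.11749874 -0.52754432 -0.00276972]
dist orange [ 0.50403046 -0.14214501  0.156     ]
```

```bash
python3 - <<'E'
from rig import manip
from h import *
o=ori(np.radians(13.3),-1)
p=manip.get_position();manip.servo_line([p[0],p[1],.34],rate=.2)
manip.move_to([.5531,-.329,.30],o)
print(manip.get_time(),manip.get_contact_force())
manip.servo_line([.5531,-.329,.148],rate=.15)
print(manip.get_time(),manip.get_position(),manip.get_contact_force())
manip.command_gripper(.03,40)
print(manip.get_time(),manip.get_width(),manip.get_contact_force())
c=manip.camera("top");crop(c,305,150,375,225,"pics/tg.png",8)
E
```

```text
3.975 [-1.09999314 -0.43171006  0.22872374]
5.1417 [ 0.55373741 -0.3293738   0.14897949] [0.1568127  0.8517628  0.14113255]
5.7167 0.03004677372438523 [-0.6763432   0.84845159  0.04714023]
```

View pics/tg.png

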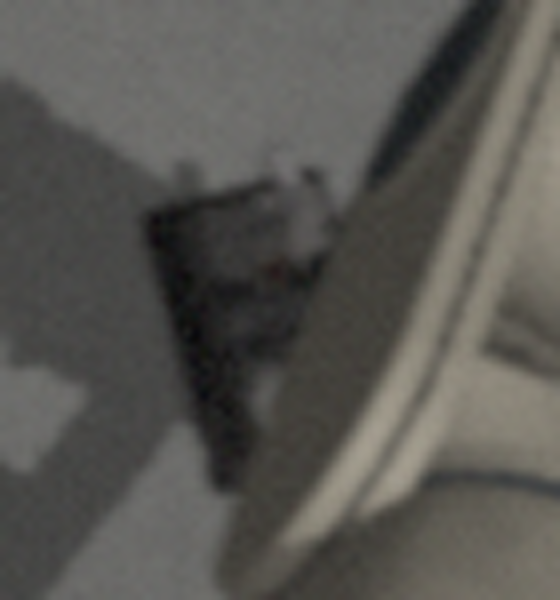

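The top view is covered by the arm; only the stand's left edge shows, at about (150–215, 215–480) in the crop. Closing on the tab and watching the force.

```bash
python3 - <<'E'
from rig import manip
from h import *
manip.command_gripper(.018,40);print(manip.get_width(),manip.get_contact_force())
manip.command_gripper(.0,60);print(manip.get_time(),manip.get_width(),manip.get_contact_force(),manip.get_position())
c=manip.camera("scene");crop(c,140,110,230,220,"pics/sg.png",5)
p=manip.get_position()
f0=manip.get_contact_force()
manip.servo_line([.5531,-.329,.17],rate=.06)
print(manip.get_contact_force()-f0,manip.get_width(),manip.get_position())
manip.servo_line([.5531,-.329,.34],rate=.15)
manip.hold(.3)
print(manip.get_time(),manip.get_contact_force()-f0,manip.get_width(),manip.get_position())
c=manip.camera("scene");crop(c,130,40,250,220,"pics/sg2.png",4)
E
```

```text
0.017820035353545885 [-0.05668386 -0.81003754  0.2947766 ]
6.2583 0.01088234370505439 [ 1.12451347 -0.50297966 -0.06936762] [ 0.5533422  -0.32914752  0.14812576]
[-0.1999414  -0.15194378 -3.21966124] 0.01111401093624963 [ 0.55313617 -0.32888172  0.17045325]
8.4083 [ 0.3839422   0.54335428 -3.43351906] 0.011247567546090551 [ 0.55299222 -0.32891186  0.33943677]
```

View pics/sg.png

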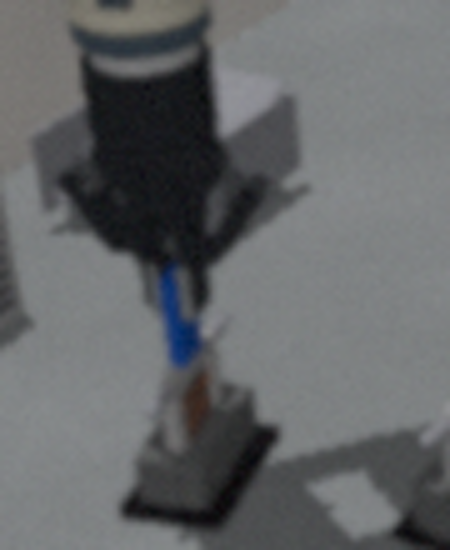

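View pics/sg2.png

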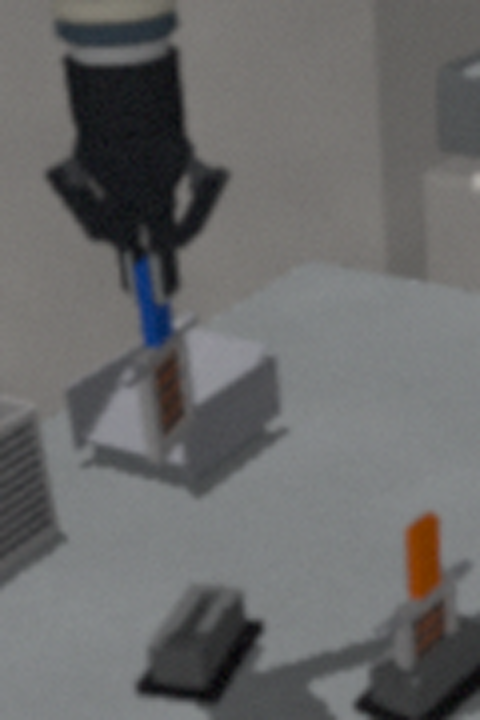

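The carrier came out of the stand: it reads 3.3 N and hangs straight in the fingers in the crop, with its bar near (160,350) and the stand empty. Next is the mouth.

```bash
cat >> h.py <<'E'
T=np.array([.5442,.1533]);YD=np.array([-np.sin(np.radians(12)),np.cos(np.radians(12))])
def P(s,z):  # bar pose: s along hook y rel. throat estimate, z bar height
    return [*(T+s*YD),z+.060]
E
python3 - <<'E'
from rig import manip
from h import *
o=ori(np.radians(12.),-1)
manip.servo_line(P(-.10,.28),o,rate=.3)
manip.servo_line(P(-.10,.188),o,rate=.12)
manip.hold(.3)
print(manip.get_time(),manip.get_contact_force(),manip.get_position(),P(-.1,.188),manip.get_width(),np.degrees((R.from_rotvec(manip.get_ee_rot())*R.from_rotvec(o).inv()).as_rotvec()))
d={n:manip.camera(n) for n in("scene","top")};pickle.dump(d,open("c1.pkl","wb"))
crop(d["scene"],250,110,370,240,"pics/s2.png",6)
crop(d["top"],120,140,240,240,"pics/t2.png",6)
E
```

```text
11.1083 [-0.44191687  0.61930951 -2.50153577] [0.56524789 0.05552103 0.24856751] [np.float64(0.5649911690817759), np.float64(0.05548523992661941), 0.248] 0.010909930580086472 [ 0.00515339 -0.05907082  0.00099106]
```

View pics/s2.png

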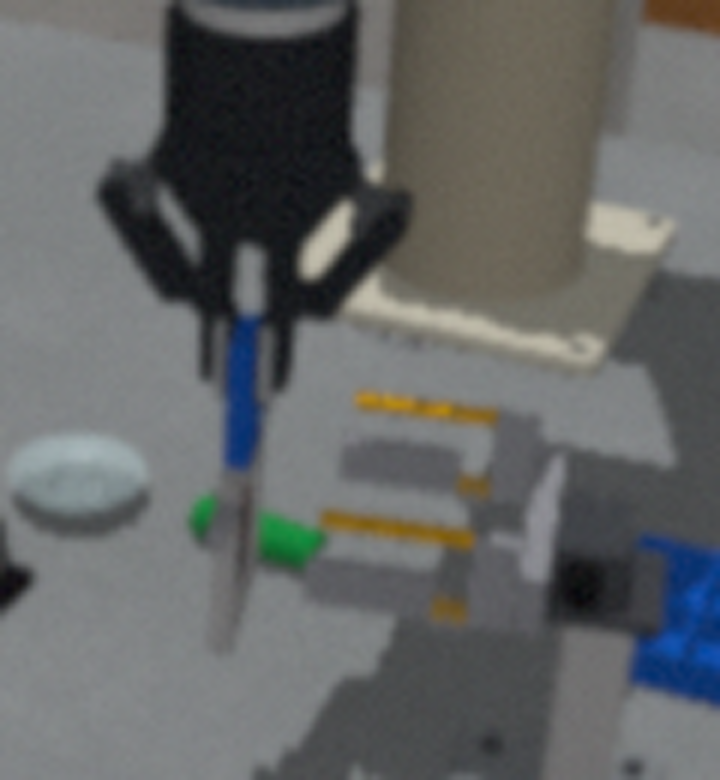

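View pics/t2.png

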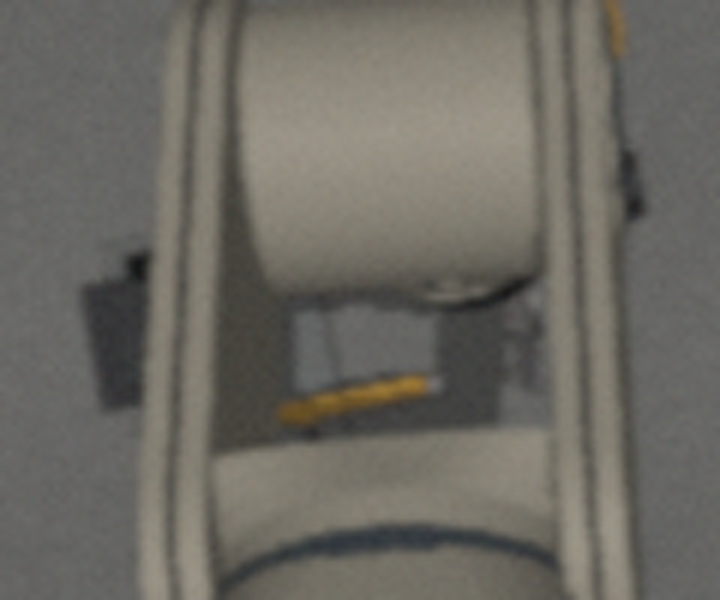

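```bash
python3 - <<'E'
from h import *
d=pickle.load(open("c1.pkl","rb"));s=d["scene"]
xd=np.array([YD[1],-YD[0],0])
b=np.array(P(-.1,.188))-[0,0,.06]
for nm,q in(("tabpt",b+[0,0,.03]),("bar",b),("barR",b+.061*xd),("barL",b-.061*xd),("bot",b-[0,0,.078]),("bot+x",b-[0,0,.078]+.034*xd),("bot-x",b-[0,0,.078]-.034*xd)):
    u=proj(s,q);print(nm,((u-[250,110]+.5)*6).round(0))
E
```

```text
tabpt [244. 411.]
bar [241. 469.]
barR [214. 548.]
barL [266. 398.]
bot [234. 614.]
bot+x [219. 658.]
bot-x [248. 571.]
```

```bash
cat >> h.py <<'E'
def force(m,n=5):
    fs=[]
    for _ in range(n):
        m.hold(.02);fs.append(m.get_contact_force())
    f=np.mean(fs,0);return np.array([f[0]*YD[1]-f[1]*YD[0],f[:2]@YD,f[2]])
def bar(m):
    p=m.get_position();r=p[:2]-T;return r@np.array([YD[1],-YD[0]]),r@YD,p[2]-.060
E
python3 - <<'E'
from rig import manip
from h import *
f0=force(manip,10);print(f0);np.save("f0.npy",f0)
for s in list(np.arange(-.09,-.0149,.005))+list(np.arange(-.0135,.012,.0015)):
    manip.servo_line(P(s,.188),rate=.04)
    f=force(manip,3)-f0
    if s>-.07:print(round(s,4),f.round(2),np.round(bar(manip),4))
    if abs(f[1])>3.5 or abs(f[2])>5 or abs(f[0])>4: print("STOP");break
print(manip.get_time(),manip.get_width())
E
```

```text
[-0.22140349  0.07280065 -3.21191354]
-0.07 [-0.61 -0.38  0.52] [ 0.     -0.0699  0.188 ]
-0.065 [ 0.32 -0.47  0.47] [ 0.     -0.0649  0.188 ]
-0.06 [ 0.51 -0.07  0.82] [-0.     -0.0599  0.188 ]
-0.055 [-0.08 -0.19  1.08] [-0.     -0.0548  0.188 ]
-0.05 [ 0.42 -0.45  0.51] [ 0.     -0.0499  0.188 ]
-0.045 [0.36 0.05 0.43] [-0.     -0.0449  0.188 ]
-0.04 [ 0.56 -0.08  0.5 ] [-0.     -0.0399  0.188 ]
-0.035 [0.29 0.03 0.09] [ 0.     -0.0349  0.188 ]
-0.03 [ 0.14 -0.49  0.84] [ 0.     -0.0299  0.188 ]
-0.025 [-0.09 -0.23  0.46] [-0.     -0.0249  0.188 ]
-0.02 [0.48 0.21 0.41] [-0.     -0.0199  0.188 ]
-0.015 [0.3  0.08 0.18] [ 0.     -0.0148  0.188 ]
-0.0135 [ 0.08 -0.2   0.46] [-0.     -0.0135  0.188 ]
-0.012 [0.39 0.01 0.8 ] [-0.    -0.012  0.188]
-0.0105 [ 0.8  -0.5   0.31] [-0.     -0.0105  0.188 ]
-0.009 [-0.    0.    0.34] [-0.    -0.009  0.188]
-0.0075 [ 0.25 -0.53  0.36] [-0.     -0.0075  0.188 ]
-0.006 [ 0.16 -0.09  0.48] [-0.    -0.006  0.188]
-0.0045 [-0.2  -0.61  0.86] [-0.     -0.0045  0.188 ]
-0.003 [-0.03 -0.16  0.73] [ 0.     -0.0029  0.188 ]
-0.0015 [ 0.2  -0.34  0.47] [ 0.     -0.0015  0.188 ]
-0.0 [ 0.02 -3.2   0.43] [-1.000e-04 -4.000e-04  1.879e-01]
0.0015 [-0.61 -8.46  0.44] [-1.00e-04  2.00e-04  1.88e-01]
STOP
20.0 0.011098868288261163
```

The far wall is felt: force starts at s≈-0.9 mm and grows about 3.5 N/mm. So the throat's middle is at s≈-2.4 mm, within 3 mm of what I saw. Backing off and lowering.

```bash
python3 - <<'E'
from rig import manip
from h import *
f0=np.load("f0.npy")
s=-.0024
manip.servo_line(P(s,.188),rate=.03)
print((force(manip)-f0).round(2),np.round(bar(manip),4))
for z in list(np.arange(.186,.1729,-.001))+list(np.arange(.1725,.1684,-.0005)):
    manip.servo_line(P(s,z),rate=.03)
    f=force(manip,3)-f0
    print(round(z,4),f.round(2),np.round(bar(manip),4))
    if abs(f[1])>4 or abs(f[2])>3 or abs(f[0])>4: print("STOP");break
print(manip.get_time(),manip.get_width(),manip.get_torque())
E
```

```text
[ 0.43 -0.14  0.11] [ 1.00e-04 -2.00e-03  1.88e-01]
0.186 [0.1  0.2  0.34] [-1.000e-04 -2.200e-03  1.859e-01]
0.185 [-0.2   0.01  0.15] [-0.     -0.0024  0.185 ]
0.184 [-0.48  0.11  1.26] [-0.     -0.0024  0.184 ]
0.183 [-0.18  0.03  0.96] [-0.     -0.0024  0.183 ]
0.182 [0.09 0.05 0.95] [-0.     -0.0024  0.1819]
0.181 [ 0.58 -0.11  0.21] [-0.     -0.0024  0.181 ]
0.18 [0.08 0.21 0.06] [-0.     -0.0024  0.18  ]
0.179 [0.1  0.27 0.13] [-0.     -0.0024  0.1789]
0.178 [-0.04 -0.23  1.01] [-0.     -0.0024  0.1779]
0.177 [ 0.09 -0.39  0.22] [-0.     -0.0024  0.177 ]
0.176 [-0.22  0.07  0.57] [-0.     -0.0024  0.176 ]
0.175 [ 0.42 -0.23  0.56] [-0.     -0.0024  0.175 ]
0.174 [ 0.12 -0.03  0.11] [-0.     -0.0024  0.1739]
0.173 [-0.11 -0.39  0.47] [-0.     -0.0024  0.1729]
0.1725 [-0.07  0.08  0.67] [-0.     -0.0024  0.1725]
0.172 [0.2  0.21 0.29] [-0.     -0.0024  0.172 ]
0.1715 [ 0.12 -0.31  0.28] [-0.     -0.0024  0.1715]
0.171 [ 0.5  -0.41  0.64] [-0.     -0.0024  0.171 ]
0.1705 [ 0.05 -0.33  0.3 ] [ 0.     -0.0024  0.1705]
0.17 [0.36 0.02 2.8 ] [ 1.000e-04 -2.400e-03  1.702e-01]
0.1695 [-1.44 -0.39  8.61] [ 0.0002 -0.0024  0.17  ]
STOP
26.6667 0.011367304066948029 [-0.16126455  0.43062038 -0.02301996]
```

Seated: the support force starts at bar height 170 mm, and there is no sideways load. Easing off the push, then a look before letting go.

```bash
python3 - <<'E'
from rig import manip
from h import *
f0=np.load("f0.npy")
manip.servo_line(P(-.0024,.1699),rate=.03);print((force(manip)-f0).round(2),np.round(bar(manip),4))
c=manip.camera("scene");crop(c,270,110,370,240,"pics/s3.png",6)
E
```

```text
[-0.54 -0.05  6.98] [ 0.0002 -0.0024  0.1701]
```

View pics/s3.png

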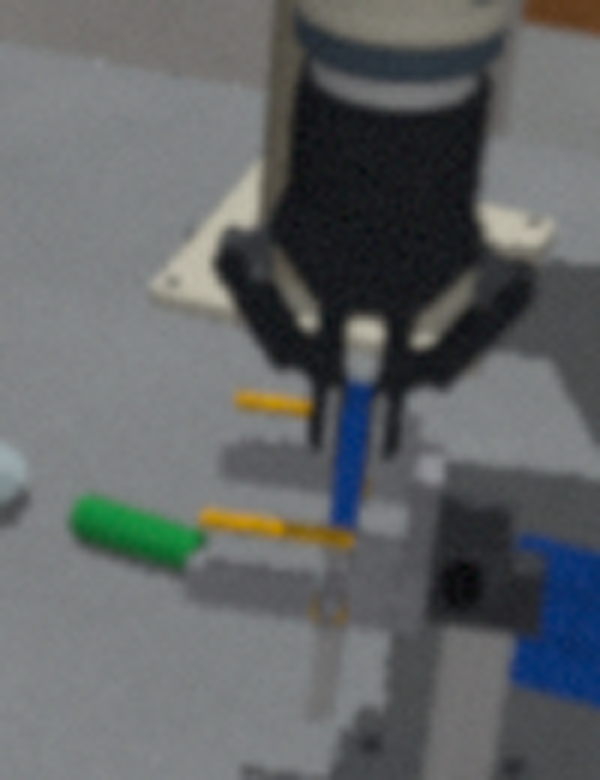

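The near bar end sits in the brass V, at about (328,600) in the crop. Releasing gradually.

```bash
python3 - <<'E'
from rig import manip
from h import *
f0=np.load("f0.npy")
manip.servo_line(P(-.0024,.1703),rate=.03);print((force(manip)-f0).round(2),np.round(bar(manip),4))
manip.command_gripper(manip.get_width(),20)
for w in(.013,.016,.025,.05):
    manip.command_gripper(w);print(manip.get_width(),(force(manip,3)-f0).round(2))
p=manip.get_position()
manip.servo_line([p[0],p[1],.30],rate=.08)
print((force(manip)-f0).round(2))
manip.servo_line([p[0]-.02,p[1]+.02,.40],rate=.2)
q=manip.get_joint_positions();q=np.array(q);q[0]+=.9
manip.set_joints(q)
print(manip.get_time())
d={n:manip.camera(n) for n in("scene","top")};pickle.dump(d,open("c2.pkl","wb"))
crop(d["scene"],270,130,370,250,"pics/s4.png",6)
crop(d["top"],120,145,220,235,"pics/t4.png",7)
cv2.imwrite("pics/s4f.png",d["scene"]["image"][:,:,::-1])
E
```

```text
[0.59 0.47 4.21] [ 1.000e-04 -2.400e-03  1.702e-01]
0.012643088458104763 [0.29 0.32 3.4 ]
0.015833125791361303 [0.09 0.61 3.34]
0.025080331089043357 [ 0.27 -0.41  3.57]
0.049772680779919885 [ 0.34 -0.09  3.7 ]
[ 0.2  -0.28  3.18]
32.4
```

View pics/s4.png

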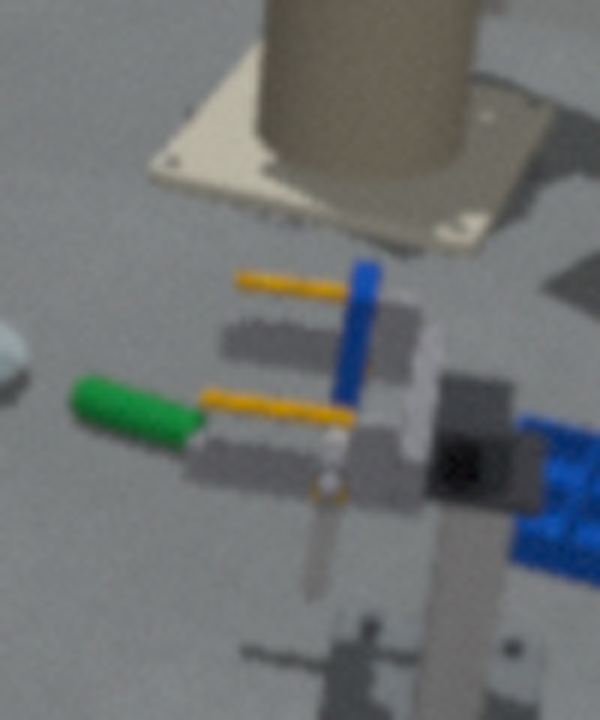

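View pics/t4.png

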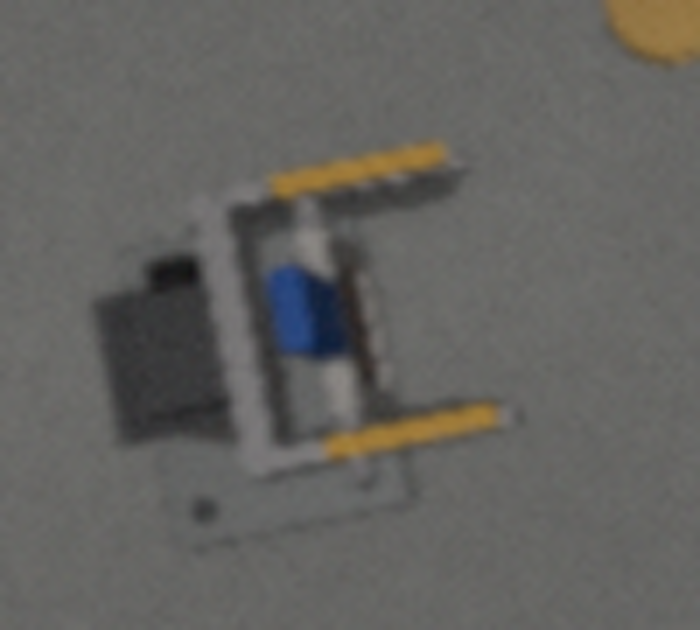

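View pics/s4f.png

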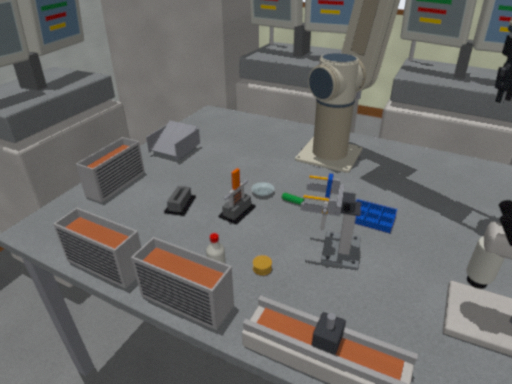

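The carrier hangs free: its bar end is in the V at (328,487) in the crop, and the other objects look unmoved. A numeric check that it is upright comes before handing in.

```bash
python3 - <<'E'
from rig import manip
from h import *
d=pickle.load(open("c2.pkl","rb"));s,t=d["scene"],d["top"]
f=lambda x,y,k,u,v:((x+.5)/k-.5+u,(y+.5)/k-.5+v)
b=np.array([*(T-.0024*YD),.170]);xd=np.array([YD[1],-YD[0],0])
p,e=tri(t,f(290,312,7,120,145),s,f(366,268,6,270,130));print("tab top",p,e,"expect",b+[0,0,.068])
u=proj(s,b+.061*xd);print("bar end expected",((u-[270,130]+.5)*6).round())
u=proj(s,b-[0,0,.078]+.034*xd);print("bottom expected",((u-[270,130]+.5)*6).round())
manip.sign_off();print(manip.get_time())
E
```

```text
tab top [0.54224154 0.15386895 0.24323157] 0.0011636401159377638 expect [0.54469899 0.15095245 0.238     ]
bar end expected [327. 498.]
bottom expected [317. 605.]
the job is handed in; nothing more can be done
the job is handed in; nothing more can be done
```

The blue-tabbed carrier is hanging on the twin hook, seated and released, and I handed the job in. The clock read about 32.4 s at the last reading before sign-off, out of the 66 s allowed.

- **Placing:** I gripped the blue tab and lifted the carrier out of its stand. I brought the bar in level along the passage at 188 mm until it touched the throat's far wall, then backed off 1.5 mm. From there I lowered it in small steps.
- **Forces:** the highest readings against the hook were about 8.5 N on the far wall and 8.6 N on the seat, under the 16 N limit.
- **Seating:** support force began at a bar height of 170 mm, the nominal seat. After release, the force reading changed by 3.2–3.7 N, about the carrier's weight, so the hook carries it and it did not drop.
- **Last pictures:** the bar sits in the brass V and the carrier hangs close to upright. The bar end and underside are within about 2 px of where I expected them. The orange carrier and the bystanders look unmoved by eye.
- **One disagreement:** the tab top, measured from hand-picked points in two views, came out 3–5 mm off the expected position (about 5 mm high, 3 mm along y). I put this down to picking points on blurry edges, because the contact height and the V view both show it fully seated. I did not re-measure it before handing in.

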